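Open the coffee-capsule box

TASK

Open the capsule box on the worktop: press the orange release tab down with a fingertip until the teal lid springs up, then push the lid with the fingers all the way back, past upright, until it rests against its stop and stays there. Do not lift, tip or push away the box, and leave the mug, the sugar jar and the yellow bowl standing where they are.

Things in the scene. Friction and masses are not known exactly. Their poses are not given: they have to be found in the camera images.
- capsule_box: white box of coffee capsules, 220 x 160 mm (its x, y), loose on rubber feet, about 2.4 kg. Origin: on the worktop, 115 mm behind its front end, 105 mm before its back; x points from the tab (robot side) to the lid's hinge, z up. Rear 150 mm: container, rim 100 mm high, capsules up to 63 mm, covered by the lid. Front 70 mm: ledge 68 mm high carrying the release tab.
- tab (a joint): angle of the release tab, a sprung rocker: 0 at rest, grows as its pad is pressed down, stop at 0.25 rad. The catch lets go at about 0.13 to 0.16 rad (press point 6 to 7 mm down, 5 N); press on to the stop (about 9.5 mm, 6 N). It springs back when let go.
- tab_pad (a point): press point on top of the orange pad, 85 mm above the worktop, 102 mm before the box's origin (-x). The pad reaches from 12 mm before to 36 mm behind this point and is 44 mm wide; 33 mm behind this point an orange hook rises from it to 112 mm above the worktop, over the lid's front tongue.
- lid (a joint): opening angle of the lid: 0 shut and latched, 1.57 upright, stop at 1.85 rad (leaning back 16 degrees). Released, a spring lifts it to about 1.05 rad within a second or two; its stiff hinge then keeps it wherever it is pushed to (1 to 2 N at its edge).
- lid_edge (a point): middle of the lid's front edge, far from the hinge, at mid-thickness. The teal lid is a slab 148 mm from hinge to edge, 156 mm wide, 6 mm thick; a white tongue 30 mm wide stands 9 mm out from the edge. Shut: 49 mm before the box's origin, 104 mm above the worktop. Moves with the lid. Axes: x from edge to hinge, z out of the lid's upper face.
- lid_hinge (a point): middle of the lid's hinge line, which runs along the box's y: 99 mm behind the box's origin, 104 mm above the worktop.
- mug: white mug, 80 mm across, 92 mm high, with a handle; stands loose near the box. Origin under its centre, z up. Leave alone.
- sugar_jar: amber sugar jar with a steel cap, 68 mm across, 105 mm high; stands loose near the box. Origin under its centre, z up. Leave alone.
- bowl: yellow bowl, 110 mm across, 50 mm high; stands loose near the box. Origin under its centre, z up. Leave alone.

How it is judged:
By the outcome, as a careful person would: the job done as asked, in the order asked, and still so for the second after the job is handed in, with the robot touching nothing.
It also fails if it takes over 35 s, if anything falls off the work surface, if the arm or the gripper's body presses on something with over 40 N, if the wrist force passes 120 N, or if a joint passes its speed limit or range.

ROBOT

A 7-joint arm with a two-finger parallel gripper is mounted at the origin on the work surface. World frame = base frame: x ahead of the robot, y to its left, z up, the work surface at z = 0. Lengths are in m, angles in rad, forces in N, time in s.
With the tool pointing down it reaches from about 0.425 to 0.875 m from the base axis. Payload 4.7 kg.
Tool frame: the origin (TCP) lies midway between the tips of the shut fingers; the grasp point (between the pads) lies 19 mm behind it; x points along the fingers, z is the direction in which the jaws open and shut, and the axes are right-handed (so a half turn about x gives the same grasp; the last joint's range is limited). The gripper opens to 87 mm and grips with 3 to 60 N. Pads are 19 mm wide; open, the fingers measure 117 mm over their backs; the gripper's body (75 mm by 190 mm) begins 51 mm behind the grasp point.
Start: joints at [0.014, 0.321, -0.07, 1.45, 0.023, 1.371, -0.057], TCP at [0.65, -0, 0.223] pointing down, gripper open.
Joint ranges: [-2.86, 2.86], [-0.3, 2.09], [-1.38, 1.24], [0.06, 2.45], [-1.56, 4.7], [0.09, 2.05], [-2.69, 2.69]. Speed limits (rad/s): [2.57, 2.57, 3.14, 3.14, 3.14, 3.14, 3.14].

INTERFACE

Orientations are given as a rotation vector (axis times angle).
In Python, from bench import ctrl gives the robot as it stands.
- The arm moves only by the shell command python3 -m pendant 'ROWS' [OPENING] [FORCE]. ROWS is JSON, a list of rows, each an object with "travel": the shift along the tool's x, y, z in m, a list of three; "twist": the turn about the tool's x in rad. In form: [{"travel": [x, y, z], "twist": twist}, ...]. A call has 1 to 10 rows; each row is the pose to reach, as a shift and turn from the pose measured when the call began, along the tool's axes at that moment; what a row does not reach only later rows make up. A row lasts 1/8 s, in which the tool goes at most 62.5 mm and 10.7 degrees, less where a joint would pass 70% of its speed; a pose out of reach is approached as far as the arm can. A call with a gripper value outside its range is refused whole. OPENING is the opening, from -1 (shut) to 1 (fully open), so that 0 is half open, set as the call begins (- or left out, the last holds). The fingers move at their own pace and stop on an object; FORCE is the grip in N (left out, the last holds). Time passes only in rows, so rows that repeat a pose let the fingers close. It gives the time, the measured TCP pose, the force and the opening at its end, in the units of the state.
- ctrl.get_state(): the state, without advancing time (a new reading comes with each control period).
- ctrl.get_image(name): name is "scene" or "side" or "wrist"; returns the picture (480x640x3 uint8, red, green, blue); there is no depth.
- ctrl.camera_model(name): a dict with "K" (3x3 intrinsics, pixels), "rvec" (rotation vector, rad) and "tvec" (3), from world to camera coordinates, as OpenCV has them; the wrist camera has in their place "T_tool_cam" (4x4, takes a point from camera to tool coordinates, whose origin is the TCP and whose axes are the tool frame's). Camera axes: x right, y down, z forward; pixel columns grow to the right and rows downward; lengths in m; the calibration is good to about 2 mm. A picture is of the moment at which its call begins: read the wrist's pose just before it. camera_model takes no time and is no camera call.
- ctrl.close_job(): hands the job in, once; it reports no verdict.
The state is a dict: "time": time; "joint_positions": joint angles; "qd": joint speeds; "joint_torque": joint torques, N m; "position": TCP position; "tool_rot": TCP orientation; "ft_force": force on the tool from outside, world axes, zero at the start; "torque": the same for the moment, N m; "grip_width": opening from 0.0 (shut) to 1.0 (fully open).
Only numpy, scipy, OpenCV 4.12 (cv2) and the standard library are available. Lean on these libraries where they do the work, as an engineer would, in place of code of your own. Each camera call takes 0.05 s, during which the arm holds its last target.

## Working session

There is one attempt and no reset: what is moved stays moved. The work goes in short steps, Python scripts to look and compute and a shell command to move; the robot and the scene stay as the last step left them, time stands still between calls to the robot, and variables do not carry over. Pictures are saved under pics/ and viewed, and the job is handed in when it is done.

```bash
ls; mkdir -p pics; python3 - <<'E'
from bench import ctrl
import cv2
s=ctrl.get_state();print(s)
for n in["scene","side","wrist"]:
    cv2.imwrite(f"pics/{n}0.png",ctrl.get_image(n)[:,:,::-1]);print(n,ctrl.camera_model(n))
E
```

```text
pics
{'time': 0.0, 'joint_positions': array([ 0.01404797,  0.3218673 , -0.07004006,  1.45166588,  0.02258526,
        1.37081463, -0.05690331]), 'qd': array([-0.00184826,  0.0014255 , -0.00122433,  0.00302642, -0.00121185,
       -0.00093483,  0.00013516]), 'joint_torque': array([-2.58547143e-04, -4.91284704e+01, -4.03903294e-01, -3.12526345e+01,
       -6.40594075e-02,  4.37659642e-02,  1.61017233e-04]), 'position': array([ 6.49442059e-01, -3.91939245e-05,  2.21436980e-01]), 'tool_rot': array([-1.03633869e-04,  1.57276295e+00, -5.05869229e-05]), 'ft_force': array([ 0.24056455,  0.48064152, -0.15598023]), 'torque': array([ 0.0297296 , -0.01324961,  0.00741082]), 'grip_width': 1.0034755355904668}
scene {'K': array([[602.14584033,   0.        , 321.97231095],
       [  0.        , 602.14584033, 240.5168429 ],
       [  0.        ,   0.        ,   1.        ]]), 'rvec': array([ 2.30932289,  1.10614933, -0.36303761]), 'tvec': array([-0.3763867 , -0.26482088,  1.22809342])}
side {'K': array([[591.09640271,   0.        , 325.72555737],
       [  0.        , 591.09640271, 243.29215876],
       [  0.        ,   0.        ,   1.        ]]), 'rvec': array([ 0.72980461, -2.64712111,  1.10251405]), 'tvec': array([0.5095902 , 0.22511886, 1.01087495])}
wrist {'K': array([[412.83143337,   0.        , 319.60834573],
       [  0.        , 412.83143337, 237.0885255 ],
       [  0.        ,   0.        ,   1.        ]]), 'T_tool_cam': array([[ 8.30316428e-04, -2.62323229e-01,  9.64979706e-01,
        -1.63067006e-01],
       [-2.51553868e-04, -9.64980063e-01, -2.62323110e-01,
         7.22116820e-02],
       [ 9.99999624e-01, -2.49331898e-05, -8.67227222e-04,
         2.36478315e-04],
       [ 0.00000000e+00,  0.00000000e+00,  0.00000000e+00,
         1.00000000e+00]])}
```

View pics/scene0.png

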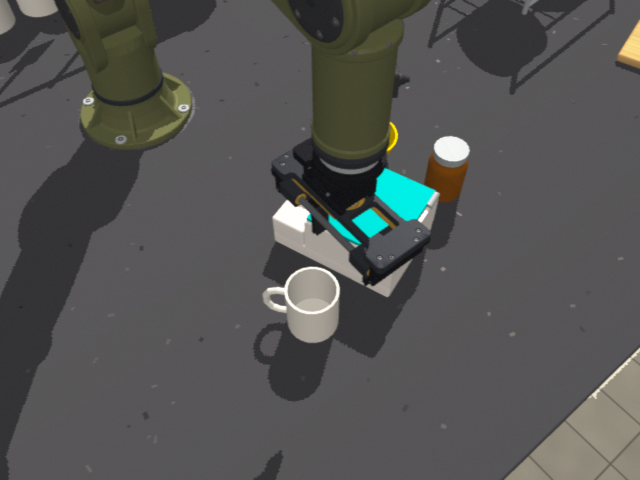

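View pics/side0.png

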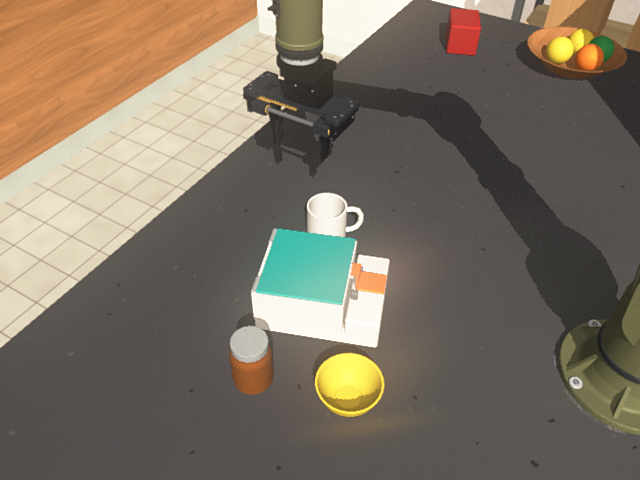

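View pics/wrist0.png

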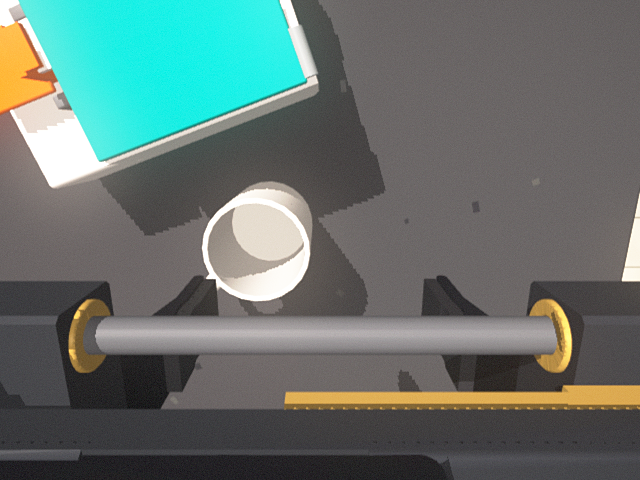

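The side view shows the box unobstructed: teal lid around (305,265), orange tab (370,282), mug (330,215), jar (252,360), bowl (349,385). I'll measure these with rays onto planes at the known heights.

```bash
cat > h.py <<'E'
import numpy as np, cv2
from bench import ctrl
def ray(name,uv,state=None):
    m=ctrl.camera_model(name);K=m['K']
    d=np.linalg.inv(K)@np.array([uv[0],uv[1],1.])
    if name!='wrist':
        R,_=cv2.Rodrigues(m['rvec']);return -R.T@m['tvec'],R.T@d
    T=m['T_tool_cam'];R,_=cv2.Rodrigues(state['tool_rot'])
    return R@T[:3,3]+state['position'],R@T[:3,:3]@d
def plane(name,uv,z,state=None):
    o,d=ray(name,uv,state);return o+d*(z-o[2])/d[2]
def mask(img,lo,hi):
    h=cv2.cvtColor(img,cv2.COLOR_RGB2HSV);return cv2.inRange(h,lo,hi)
def big(m):
    return max(cv2.findContours(m,cv2.RETR_EXTERNAL,cv2.CHAIN_APPROX_NONE)[0],key=cv2.contourArea)
def proj(name,p):
    m=ctrl.camera_model(name);return cv2.projectPoints(np.array([p],float),m['rvec'],m['tvec'],m['K'],None)[0].ravel()
E
python3 - <<'E'
from h import *
np.set_printoptions(precision=4,suppress=True)
im=cv2.imread("pics/side0.png")[:,:,::-1].copy()
c=big(mask(im,(80,120,60),(100,255,255)))
q=cv2.approxPolyDP(c,8,True)[:,0];print(q)
P=np.array([plane('side',p,.107) for p in q]);print(P)
for i in range(len(q)):print(np.linalg.norm(P[i]-P[(i+1)%len(q)]))
sm=mask(im,(3,170,120),(14,255,255));sm[:, :340]=0;sm[310:]=0;sm[:240]=0;sm[:,400:]=0
c=big(sm);print(cv2.boundingRect(c),cv2.approxPolyDP(c,2,True)[:,0].tolist())
print(np.array([plane('side',p,.085) for p in cv2.approxPolyDP(c,2,True)[:,0]]))
c=big(mask(im,(22,150,80),(32,255,255))*1);x=cv2.boundingRect(c);print('bowl',x)
for uv in [(349,378)]:print(plane('side',uv,.05))
print('jar',plane('side',(251,343),.105),'mug',plane('side',(327,209),.092))
st=ctrl.get_state()
print('mug wrist',plane('wrist',(257,249),.092,st))
w=cv2.imread("pics/wrist0.png")[:,:,::-1].copy()
c=big(mask(w,(80,120,60),(100,255,255)));q=cv2.approxPolyDP(c,8,True)[:,0];print(q)
print(np.array([plane('wrist',p,.107,st) for p in q]))
E
```

```text
[[278 229]
 [256 291]
 [315 299]
 [289 291]
 [350 259]
 [354 239]]
[[0.6375 0.099  0.107 ]
 [0.5858 0.2431 0.107 ]
 [0.4927 0.2066 0.107 ]
 [0.5387 0.2144 0.107 ]
 [0.4869 0.0965 0.107 ]
 [0.5048 0.0486 0.107 ]]
0.15303614199816612
0.09996771189574664
0.04673016512321035
0.12880894889254457
0.05115574541284465
0.14193257331755896Traceback (most recent call last):
  File "<stdin>", line 9, in <module>
  File "h.py", line 15, in big
    return max(cv2.findContours(m,cv2.RETR_EXTERNAL,cv2.CHAIN_APPROX_NONE)[0],key=cv2.contourArea)
ValueError: max() iterable argument is empty
```

```bash
python3 - <<'E'
from h import *
np.set_printoptions(precision=4,suppress=True)
im=cv2.imread("pics/side0.png")[:,:,::-1].copy()
h=cv2.cvtColor(im,cv2.COLOR_RGB2HSV)
print(h[282,372],h[290,290],h[250,320],h[270,355])
m=mask(im,(70,80,40),(105,255,255))
m=cv2.morphologyEx(m,cv2.MORPH_CLOSE,np.ones((5,5)))
c=big(m);q=cv2.approxPolyDP(cv2.convexHull(c),6,True)[:,0];print(q)
P=np.array([plane('side',p,.107) for p in q]);print(P)
for i in range(len(q)):print(np.linalg.norm(P[i]-P[(i+1)%len(q)]))
sm=mask(im,(2,120,120),(16,255,255));sm[:, :340]=0;sm[310:]=0;sm[:240]=0;sm[:,400:]=0
c=big(sm);q=cv2.approxPolyDP(c,2,True)[:,0];print(q.tolist())
print(np.array([plane('side',p,.085) for p in q]))
c=big(mask(im,(22,120,80),(32,255,255))*1);print('bowl',cv2.boundingRect(c))
print(plane('side',(349,378),.05))
print('jar',plane('side',(251,343),.105),'mug',plane('side',(327,209),.092))
st=ctrl.get_state()
print('mug wrist',plane('wrist',(257,249),.092,st))
w=cv2.imread("pics/wrist0.png")[:,:,::-1].copy()
c=big(mask(w,(80,120,60),(100,255,255)));q=cv2.approxPolyDP(c,8,True)[:,0];print(q)
print(np.array([plane('wrist',p,.107,st) for p in q]))
b=im[210:350,230:410];cv2.imwrite('pics/sidecrop.png',cv2.resize(b[:,:,::-1],None,fx=4,fy=4))
E
```

```text
[ 13 151 252] [ 84 121 200] [ 85 151 193] [ 13 149 252]
[[278 228]
 [355 239]
 [340 304]
 [255 291]]
[[0.639  0.0968 0.107 ]
 [0.5033 0.0476 0.107 ]
 [0.4521 0.1944 0.107 ]
 [0.5872 0.2439 0.107 ]]
0.14434239154298964
0.15543196379682547
0.1438871399920407
0.15597851917499592
[[353, 263], [351, 274], [356, 276], [356, 288], [383, 293], [385, 275], [360, 270], [360, 264]]
[[0.4866 0.0836 0.085 ]
 [0.4769 0.1089 0.085 ]
 [0.4671 0.1084 0.085 ]
 [0.4539 0.133  0.085 ]
 [0.4087 0.1188 0.085 ]
 [0.4242 0.0795 0.085 ]
 [0.4678 0.0921 0.085 ]
 [0.4746 0.0792 0.085 ]]
bowl (315, 353, 69, 64)
[0.3869 0.2767 0.05  ]
jar [0.5328 0.332  0.105 ] mug [ 0.5964 -0.0111  0.092 ]
mug wrist [ 0.603  -0.0166  0.092 ]
[[ 19   0]
 [ 99 160]
 [306  81]
 [278   0]]
[[0.4679 0.145  0.107 ]
 [0.5028 0.0497 0.107 ]
 [0.6408 0.0989 0.107 ]
 [0.6243 0.1448 0.107 ]]
```

View pics/sidecrop.png

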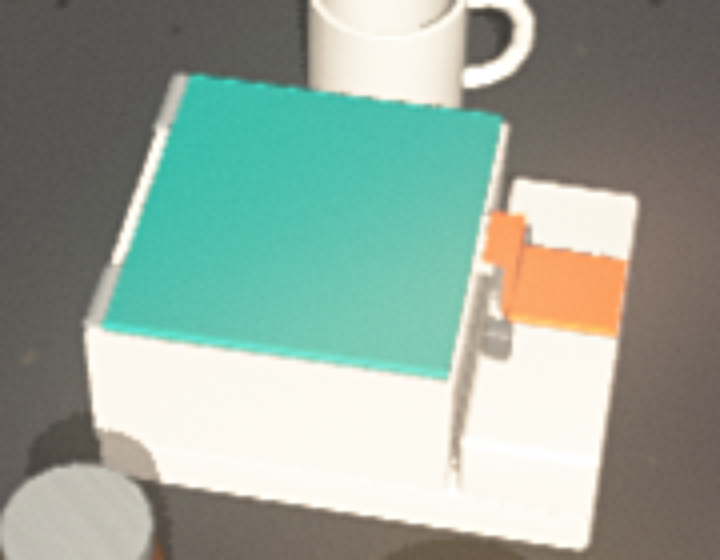

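The lid edges (144 × 156 mm) and the pad's front edge agree with the given sizes. The box origin is about (0.524, 0.1375) with a yaw of 0.344, and the press point is about (0.428, 0.103). I'll shut the gripper, turn it so its long side lies along the hinge with the camera away from the lid, and move above the pad.

```bash
python3 -m pendant '[{"travel":[0,0.01,-0.023],"twist":-0.18},{"travel":[0,0.02,-0.048],"twist":-0.36},{"travel":[0,0.03,-0.073],"twist":-0.54},{"travel":[0,0.045,-0.1],"twist":-0.72},{"travel":[0,0.06,-0.13],"twist":-0.9},{"travel":[0.01,0.07,-0.16],"twist":-1.08},{"travel":[0.025,0.08,-0.185],"twist":-1.26},{"travel":[0.045,0.09,-0.205],"twist":-1.44},{"travel":[0.06,0.1,-0.218],"twist":-1.62},{"travel":[0.071,0.1025,-0.223],"twist":-1.8}]' -1 20
python3 -m pendant '[{"travel":[0,0,0],"twist":-0.12},{"travel":[0,0,0],"twist":-0.12}]'
python3 - <<'E'
from h import *
np.set_printoptions(precision=4,suppress=True)
s=ctrl.get_state();print(s['time'],s['position'],s['ft_force'],s['grip_width'],s['joint_positions']);R=cv2.Rodrigues(s['tool_rot'])[0];print(R)
t=np.array([.4261,.1025,.1]);print(R.T@(t-s['position']))
for n in["side","wrist"]:
    cv2.imwrite(f"pics/{n}1.png",ctrl.get_image(n)[:,:,::-1])
E
```

```text
time: 1.4
position: [0.4252, 0.103, 0.1502]
tool_rot: [-1.38, 1.09, 1.383]
ft_force: [0.0, 0.4, 0.0]
grip_width: 0.018
time: 1.65
position: [0.4249, 0.103, 0.15]
tool_rot: [-1.465, 1.022, 1.468]
ft_force: [0.0, 0.7, 0.7]
grip_width: 0.006
1.65 [0.4249 0.103  0.15  ] [0.0242 0.6754 0.6625] 0.0062659253166315945 [-0.0249 -0.0702 -0.2616  2.0343 -0.0199  1.1781  1.6479]
[[-0.0028 -0.9375 -0.3479]
 [-0.0006 -0.3479  0.9375]
 [-1.      0.0028  0.0005]]
[ 0.0499 -0.0011 -0.0009]
```

View pics/side1.png

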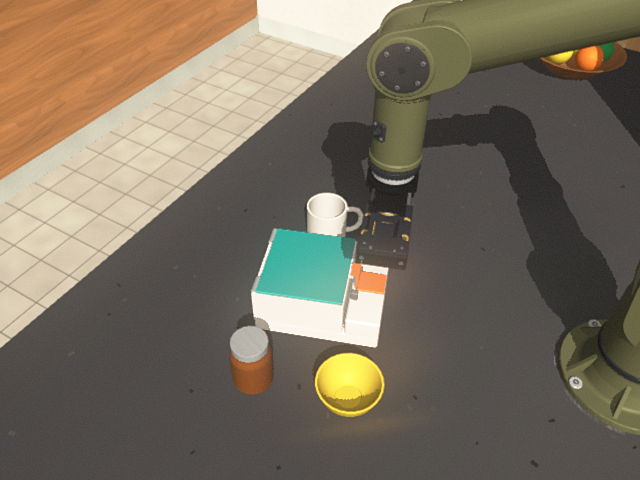

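View pics/wrist1.png

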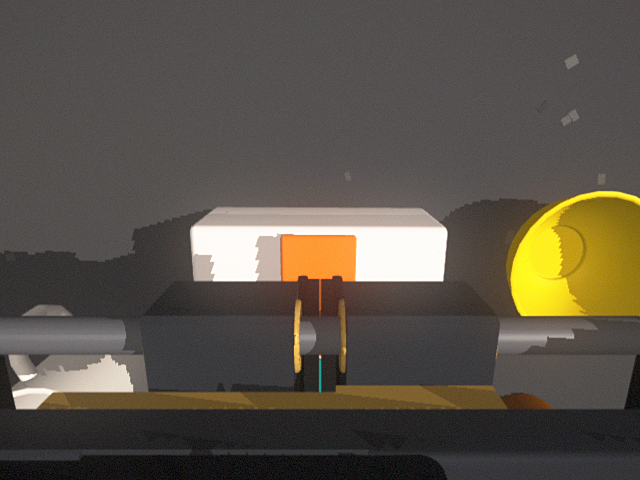

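The fingers (columns 298–343) sit centred across the pad (282–356). I'll descend to just above it and then press in steps.

```bash
python3 - <<'E'
from h import *
print(plane('wrist',(319,236),.085,ctrl.get_state()))
E
python3 -m pendant '[{"travel":[0.03,0,0],"twist":0},{"travel":[0.055,0,0],"twist":0},{"travel":[0.06,0,0],"twist":0},{"travel":[0.062,0,0],"twist":0}]'
python3 -m pendant '[{"travel":[0.003,0,0],"twist":0},{"travel":[0.006,0,0],"twist":0},{"travel":[0.008,0,0],"twist":0},{"travel":[0.008,0,0],"twist":0}]'
```

```text
[0.41575676 0.0996347  0.085     ]
time: 2.25
position: [0.4256, 0.103, 0.0887]
tool_rot: [-1.464, 1.022, 1.466]
ft_force: [1.1, 0.4, 0.2]
grip_width: 0.01
time: 2.75
position: [0.4259, 0.103, 0.0813]
tool_rot: [-1.464, 1.022, 1.465]
ft_force: [-1.3, -0.5, 4.8]
grip_width: 0.005
```

```bash
python3 -m pendant '[{"travel":[0.002,0,0],"twist":0},{"travel":[0.004,0,0],"twist":0},{"travel":[0.006,0,0],"twist":0},{"travel":[0.006,0,0],"twist":0}]'
python3 - <<'E'
from h import *
cv2.imwrite("pics/side2.png",ctrl.get_image('side')[:,:,::-1])
E
```

```text
time: 3.25
position: [0.426, 0.1029, 0.0778]
tool_rot: [-1.464, 1.023, 1.465]
ft_force: [-9.0, -2.0, 22.2]
grip_width: 0.005
```

View pics/side2.png

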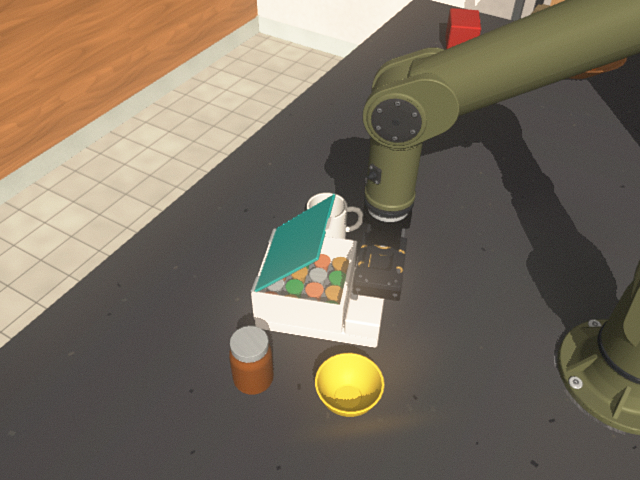

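The tab reached its stop and the lid is springing up, with the capsules visible. I'll rise straight up and let the lid settle.

```bash
python3 -m pendant '[{"travel":[-0.015,0,0],"twist":0},{"travel":[-0.05,0,0],"twist":0},{"travel":[-0.1,0,0],"twist":0},{"travel":[-0.13,0,0],"twist":0},{"travel":[-0.135,0,0],"twist":0},{"travel":[-0.135,0,0],"twist":0}]'
python3 - <<'E'
from h import *
np.set_printoptions(precision=4,suppress=True)
s=ctrl.get_state();R=cv2.Rodrigues(s['tool_rot'])[0];print(s['position'],R)
u=np.array([.9415,.337,0]);o=np.array([.524,.1375,0])
for b in(0,.01,.05,.08,.1,.115):
  print(b,R.T@(o+b*u+[0,0,.212]-s['position']))
cv2.imwrite("pics/side3.png",ctrl.get_image('side')[:,:,::-1])
cv2.imwrite("pics/scene3.png",ctrl.get_image('scene')[:,:,::-1])
E
```

```text
time: 4.05
position: [0.4258, 0.103, 0.212]
tool_rot: [-1.464, 1.023, 1.465]
ft_force: [0.4, 0.4, -0.5]
grip_width: 0.005
[0.4258 0.103  0.212 ] [[-0.0018 -0.9384 -0.3456]
 [-0.0011 -0.3456  0.9384]
 [-1.      0.002  -0.0004]]
0 [-0.0002 -0.104  -0.0015]
0.01 [-0.0002 -0.114  -0.0016]
0.05 [-0.0003 -0.154  -0.002 ]
0.08 [-0.0004 -0.184  -0.0023]
0.1 [-0.0004 -0.204  -0.0024]
0.115 [-0.0004 -0.219  -0.0026]
```

View pics/side3.png

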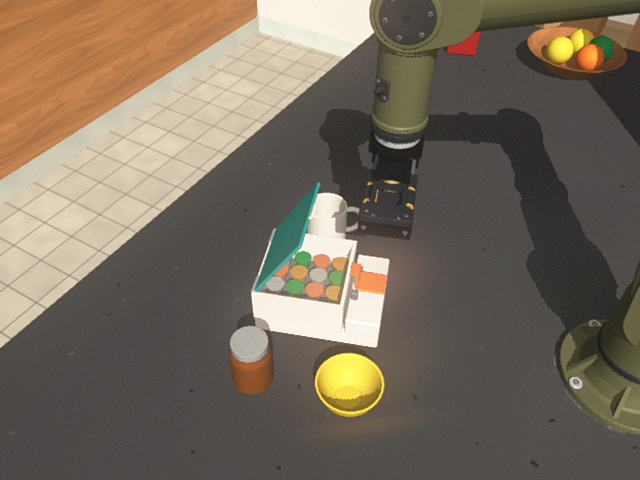

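View pics/scene3.png

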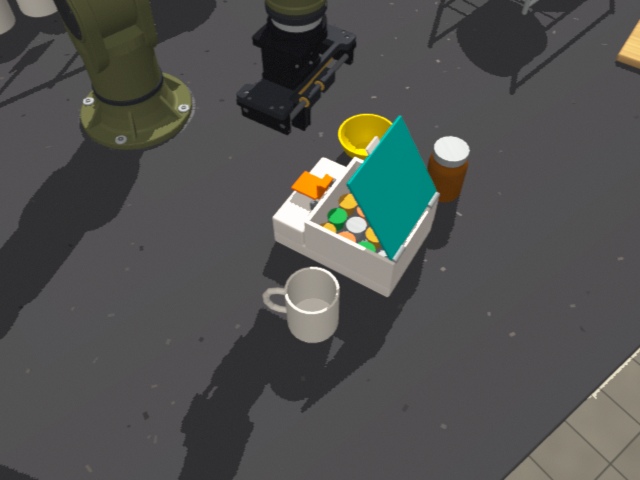

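The lid stands partly open and the box and other objects haven't moved. I'll check the lid angle from its front corners in both views.

```bash
python3 - <<'E'
from h import *
np.set_printoptions(precision=4,suppress=True)
sc=cv2.imread("pics/scene3.png")[:,:,::-1].copy();si=cv2.imread("pics/side3.png")[:,:,::-1].copy()
for n,i in(('scene',sc),('side',si)):
    c=big(mask(i,(75,80,40),(105,255,255)));print(n,cv2.approxPolyDP(cv2.convexHull(c),5,True)[:,0].tolist())
# vertical plane through mug-side lid side (y_box=-0.078): intersect rays
u=np.array([.9415,.337,0]);v=np.array([-.337,.9415,0]);o=np.array([.524,.1375,0])
for n,uv,y in(('side',(318,185),-.078),('scene',(391,252),-.078),('scene',(400,122),.078)):
    O,d=ray(n,uv);t=(y-(O-o)@v)/(d@v);p=O+t*d;bx=(p-o)@u
    print(n,bx,p[2],'ang',np.arctan2(p[2]-.104,.099-bx))
E
```

```text
scene [[400, 115], [436, 191], [391, 260], [346, 183]]
side [[319, 182], [300, 247], [255, 291], [276, 228]]
side 0.02037741459533436 0.22174756167013077 ang 0.9820637689432188
scene 0.09667697647597084 0.1286307514491939 ang 1.4767605358486604
scene 0.02076931577456734 0.2176189159604841 ang 0.9678060074353653
```

Lid at about 1.0 rad, edge at box x ≈ 20 mm, z ≈ 0.22–0.23, as expected. Now I'll advance in front of it and push.

```bash
python3 -m pendant '[{"travel":[0.002,-0.025,0],"twist":0},{"travel":[0.005,-0.06,-0.001],"twist":0},{"travel":[0.005,-0.09,-0.001],"twist":0},{"travel":[0.005,-0.104,-0.0015],"twist":0},{"travel":[0.005,-0.114,-0.0015],"twist":0},{"travel":[0.005,-0.124,-0.0015],"twist":0},{"travel":[0.005,-0.134,-0.0015],"twist":0},{"travel":[0.005,-0.144,-0.002],"twist":0},{"travel":[0.005,-0.154,-0.002],"twist":0},{"travel":[0.005,-0.154,-0.002],"twist":0}]'
python3 - <<'E'
from h import *
cv2.imwrite("pics/side4.png",ctrl.get_image('side')[:,:,::-1])
E
```

```text
time: 5.4
position: [0.571, 0.1545, 0.2053]
tool_rot: [-1.463, 1.024, 1.467]
ft_force: [-0.3, -0.5, 0.6]
grip_width: 0.003
```

View pics/side4.png

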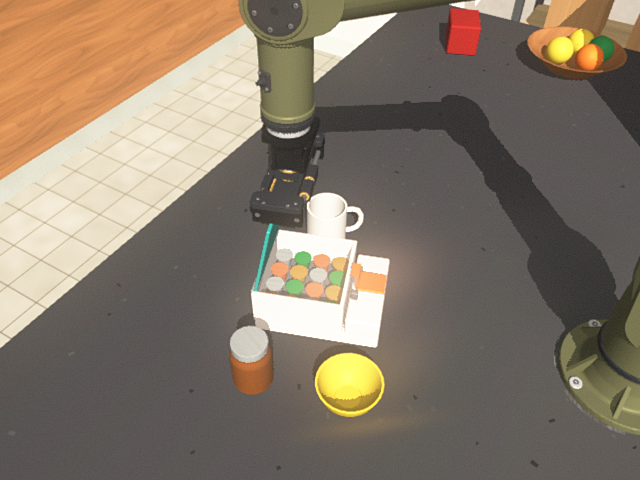

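The lid is following the fingers and is near upright. I'll keep pushing.

```bash
python3 -m pendant '[{"travel":[0,-0.01,0],"twist":0},{"travel":[0,-0.02,0],"twist":0},{"travel":[0,-0.03,0],"twist":0},{"travel":[0,-0.04,0],"twist":0},{"travel":[0,-0.05,0],"twist":0},{"travel":[0,-0.056,0],"twist":0},{"travel":[0,-0.056,0],"twist":0}]'
python3 -m pendant '[{"travel":[0,-0.004,0],"twist":0},{"travel":[0,-0.006,0],"twist":0},{"travel":[0,-0.006,0],"twist":0}]'
python3 - <<'E'
from h import *
s=ctrl.get_state();u=np.array([.9415,.337,0]);print((s['position']-[.524,.1375,0])@u,s['ft_force']@u)
cv2.imwrite("pics/side5.png",ctrl.get_image('side')[:,:,::-1])
cv2.imwrite("pics/scene5.png",ctrl.get_image('scene')[:,:,::-1])
E
```

```text
time: 6.32
position: [0.6236, 0.1739, 0.2049]
tool_rot: [-1.463, 1.024, 1.468]
ft_force: [-0.7, 0.4, -0.6]
grip_width: 0.004
time: 6.7
position: [0.6293, 0.1761, 0.2049]
tool_rot: [-1.463, 1.024, 1.468]
ft_force: [-0.4, -0.6, 0.0]
grip_width: 0.008
0.1120922526339126 -0.6068721030433366
```

View pics/side5.png

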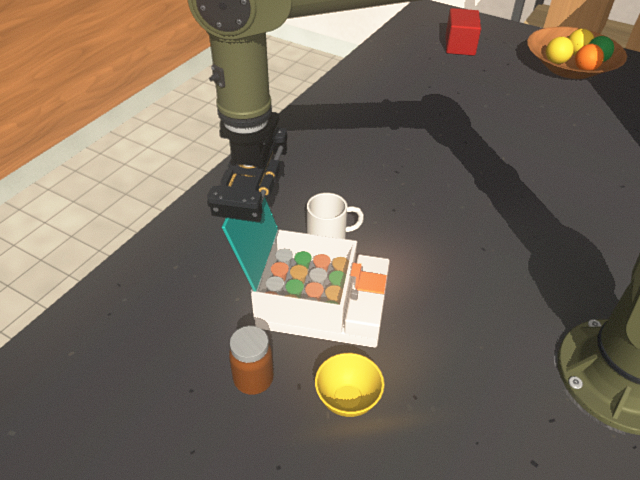

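View pics/scene5.png

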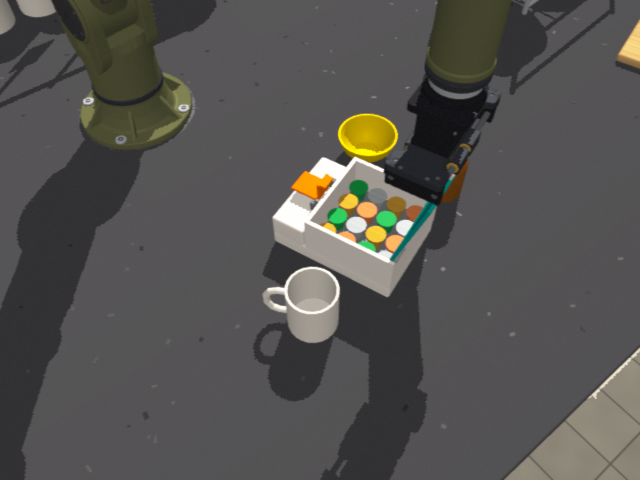

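Leaning back well past upright, but there's no stop force yet. I'll continue in 3 mm steps until the force rises.

```bash
python3 -m pendant '[{"travel":[0,-0.003,0],"twist":0},{"travel":[0,-0.004,0],"twist":0},{"travel":[0,-0.004,0],"twist":0}]'
python3 -m pendant '[{"travel":[0,-0.003,0],"twist":0},{"travel":[0,-0.003,0],"twist":0}]'
```

```text
time: 7.18
position: [0.6302, 0.1764, 0.2048]
tool_rot: [-1.461, 1.03, 1.472]
ft_force: [-8.5, -2.8, 3.7]
grip_width: 0.008
time: 7.42
position: [0.6302, 0.1764, 0.2048]
tool_rot: [-1.459, 1.037, 1.477]
ft_force: [-9.0, -3.1, 4.7]
grip_width: 0.007
```

It hit the stop: 9 N and no further motion at box x ≈ 113 mm (about 115 predicted). Now I'll back off and look.

```bash
python3 -m pendant '[{"travel":[0,0.01,0],"twist":0},{"travel":[0,0.03,0],"twist":0},{"travel":[0,0.06,0],"twist":0},{"travel":[-0.02,0.1,0],"twist":0},{"travel":[-0.04,0.14,0],"twist":0},{"travel":[-0.05,0.18,0],"twist":0},{"travel":[-0.05,0.19,0],"twist":0},{"travel":[-0.05,0.19,0],"twist":0}]'
python3 -m pendant '[{"travel":[0,0,0],"twist":0},{"travel":[0,0,0],"twist":0}]'
python3 - <<'E'
from h import *
np.set_printoptions(precision=4,suppress=True)
si=ctrl.get_image('side');sc=ctrl.get_image('scene')
cv2.imwrite("pics/side6.png",si[:,:,::-1]);cv2.imwrite("pics/scene6.png",sc[:,:,::-1])
u=np.array([.9415,.337,0]);v=np.array([-.337,.9415,0]);o=np.array([.524,.1375,0])
c=big(mask(si,(75,80,40),(105,255,255)));q=cv2.approxPolyDP(cv2.convexHull(c),4,True)[:,0];print(q.tolist())
for uv in q:
  for y in(-.078,.078):
    O,d=ray('side',uv);t=(y-(O-o)@v)/(d@v);p=O+t*d;bx=(p-o)@u
    print(uv,y,bx,p[2],'ang',np.arctan2(p[2]-.104,.099-bx))
for a in(1.7,1.85):
  for y in(-.078,.078):
    print(a,y,proj('side',o+u*(.099-.148*np.cos(a))+v*y+[0,0,.104+.148*np.sin(a)]))
E
```

```text
time: 8.43
position: [0.453, 0.111, 0.2585]
tool_rot: [-1.459, 1.035, 1.475]
ft_force: [0.1, -0.2, 0.1]
grip_width: 0.012
time: 8.68
position: [0.4535, 0.1113, 0.2579]
tool_rot: [-1.459, 1.036, 1.476]
ft_force: [0.1, -0.4, 1.1]
grip_width: 0.004
[[250, 165], [277, 226], [255, 290], [221, 227]]
[250 165] -0.078 0.1383217921609927 0.24526395324534256 ang 1.8422807086973503
[250 165] 0.078 0.08487947457080029 0.3711601427551092 ang 1.5179912997324847
[277 226] -0.078 0.0965312073460775 0.11085707652447552 ang 1.2252091027695096
[277 226] 0.078 0.05158467162926994 0.26407739925613205 ang 1.2828270938440478
[255 290] -0.078 0.15165802534944986 -0.08442692904036253 ang -1.8433053784284168
[255 290] 0.078 0.0955045294236699 0.10849349173939837 ang 0.9096793167506783
[221 227] -0.078 0.20692529776339402 0.08676576888371368 ang -2.9832429179397777
[221 227] 0.078 0.13953628806710003 0.24488371378713447 ang 1.8509573778300052
1.7 -0.078 [261.383  163.9443]
1.7 0.078 [234.3207 226.1825]
1.85 -0.078 [249.123  164.4152]
1.85 0.078 [220.7446 226.3123]
```

View pics/side6.png

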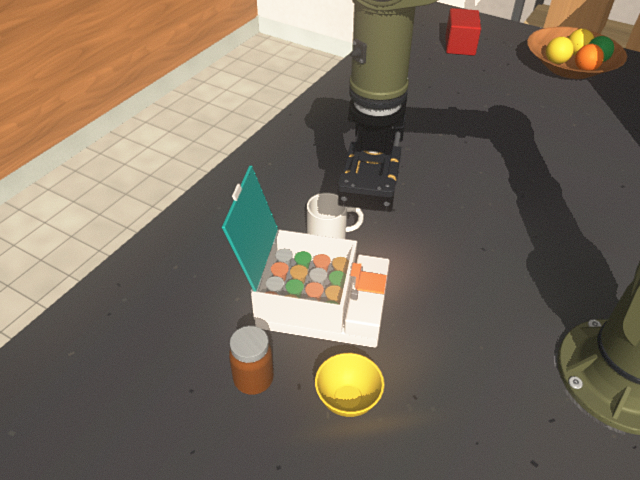

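View pics/scene6.png

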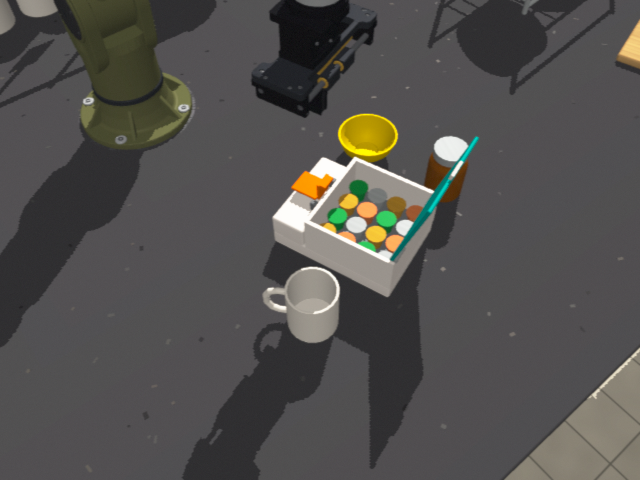

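The lid's front corners at (250,165) and (221,227) give 1.84 and 1.85 rad, so it is at its stop. The box, mug, jar and bowl are where they were, and the robot is clear.

```bash
python3 -c "
from bench import ctrl
print(ctrl.close_job())"
```

```text
the job is handed in; nothing more can be done
None
```

The capsule box is open: the lid rests against its stop, and I handed the job in at about 9 s on the robot's clock.

- **Tab:** I pressed the orange tab with the shut fingertips until it hit its stop (about 22 N vertical), and the lid sprang up to about 1.0 rad.
- **Lid:** I pushed the lid back with the fingers until it met its stop, at about 9 N with no further motion, then backed away.
- **Last checks:** After I backed off, the lid's two front corners measured 1.84 and 1.85 rad against the 1.85 stop. The contact force was near zero. By eye in both camera views, the box, mug, jar and bowl stand where they were.
- **Check that disagreed:** While the lid was at about 1.0 rad, one of three angle readings came out at 1.48. I put that down to having picked the wrong corner in the scene view; the other two gave 0.97 and 0.98.

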